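Bolt the tilting stage and take a probe reading on the marked spot

ROBOT

A 6-joint arm with a two-finger parallel gripper is mounted at the origin on the work surface. World frame = base frame: x ahead of the robot, y to its left, z up, the work surface at z = 0. Lengths are in m, angles in rad, forces in N, time in s.
With the tool pointing down it reaches from about 0.325 to 0.9 m from the base axis. Payload 3.5 kg.
Tool frame: the origin (TCP) lies where the fingers leave the gripper's body, on its centre line; the fingertips stand 73 mm ahead of it and the grasp point (between the pads) lies 54 mm ahead of it; y points along the fingers, z is the direction in which the jaws open and shut, and the axes are right-handed (so a half turn about y gives the same grasp; the last joint's range is limited). The gripper opens to 85 mm and grips with 20 to 120 N. Pads are 22 mm wide; open, the fingers measure 114 mm over their backs; the gripper's body (76 mm by 85 mm) begins 54 mm behind the grasp point. The pads swing forward as they close: fully open they stand 13 mm farther back than shut.
Start: joints at [-1.357, 0.276, -0.026, 1.268, 0, 1.467], TCP at [0.195, -0.594, 0.304] pointing down, gripper open.
Joint ranges: [-3.12, 3.12], [-0.85, 1.88], [-1.08, 1.24], [-1.95, 2.15], [-1.57, 1.53], [-3.14, 3.14]. Speed limits (rad/s): [2.57, 2.57, 3.14, 3.14, 3.14, 3.14].

INTERFACE

Orientations are given as a rotation vector (axis times angle).
In Python, from station import env gives the robot as it stands.
- The arm moves only by the tool servo_tool, never from a script. Its argument "rows" is a list of rows, each an object with "xyz": the shift along the world's x, y, z in cm, a list of three; "turn": the turn about the world's z in degrees. In form: [{"xyz": [tx, ty, tz], "turn": turn}, ...]. A call has 1 to 12 rows; each row shifts and turns the commanded pose from where the row before left it; what a row does not reach is not made up. A row lasts 1/10 s, in which the tool goes at most 50 mm and 8.59 degrees, less where a joint would pass 70% of its speed; a pose out of reach is approached as far as the arm can. A call is refused whole if a number of a shift passes 5 or a number of a turn 8.59, either way. A call with a gripper value outside its range is refused whole. "gripper" is the gripper command: -1 is fully open, 1 is shut, values between are in proportion, set as the call begins (left out, the last holds). The fingers move at their own pace and stop on an object; "newtons" is the grip in N (left out, the last holds). Time passes only in rows, so rows that do not move let the fingers close. It gives the time, the measured TCP pose, the force and the opening at its end, in the units of the state.
- env.sense(): the state, without advancing time (a new reading comes with each control period).
- env.camera(name): name is "scene" or "top"; returns the picture (400x640x3 uint8, red, green, blue); there is no depth.
- env.get_calibration(name): a dict with "fx", "fy", "cx", "cy" (pixels), "dist" ([k1, k2, p1, p2, k3] as OpenCV has them; the pictures are not rectified), "R" (3x3) and "t" (3): a world point X has camera coordinates R X + t. Camera axes: x right, y down, z forward; pixel columns grow to the right and rows downward; lengths in m; the calibration is good to about 2 mm. A picture is of the moment at which its call begins. get_calibration takes no time and is no camera call.
- env.sign_off(): hands the job in, once; it reports no verdict.
Trained networks look in the newest picture that a camera, given by its name, has taken for a name from the list of things; names that differ only in an ending like _2 or _b are one class to them, and where a whole thing is asked for, a point or a joint stands for the part that bears it (a point fixed in the world has none). Each returns a list of dicts, best first, with "p" (0 to 1); they miss things now and then, are a little off and sometimes report something else, mostly with a low value. They report only what shows in the picture. A call takes as long as a camera call. They do not tell look-alikes from the thing itself.
- env.outline_of(label, camera): "region" (400x640 bool, what is visible of it) and "uv" ([column, row] in pixels, amid what is visible of it).
- env.tip_of(label, camera): "uv" ([column, row] in pixels: a listed point, or the origin of a listed thing).
The state is a dict: "t": time; "qpos": joint angles; "joint_velocities": joint speeds; "joint_torque": joint torques, N m; "ee_pos": TCP position; "eef_rot": TCP orientation; "contact_force": force on the tool from outside, world axes, zero at the start; "moment": the same for the moment, N m; "gripper_width": finger opening in m.
Only numpy, scipy, OpenCV 4.12 (cv2) and the standard library are available. Lean on these libraries where they do the work, as an engineer would, in place of code of your own. Each camera call takes 0.05 s, during which the arm holds its last target.

TASK

Slide the barrel bolt of the measuring jig all the way home into its keeper so that the tilting stage is locked. Then take the sprung-tip probe out of its stand and hold its tip gently inside the ring marked on the sloping metal coupon, square to the coupon's face, with the sprung tip pushed about half-way in. Finish while still holding the probe there in the gripper, with the bolt still home and the other things on the bench left where they are.

Things in the scene. Friction and masses are not known exactly. Their poses are not given: they have to be found in the camera images.
- jig: Fixed measuring jig: white board 160 x 270 x 12 mm. Origin: centre of the board's underside; z up, y along its long side, the way the bolt slides home: bolt on the -y half, tilting stage on the +y half. Bolt pedestal and its two guides reach 93 mm above the table, the stage at most 90 mm.
- bolt (a joint): Barrel bolt, a 10 mm round bar with an upright dark steel fin: travel in m, 0 = fully withdrawn, 0.040 = fully home in the keeper (a hard stop). It starts at 0 to 0.012, slides along the jig's +y and stays where it is left; about 2 N of friction.
- bolt_fin (a point): Top centre of the bolt's fin. The fin is upright, 18 mm (jig x) by 12 mm (jig y), standing 35 mm clear above the bolt guides; it moves with the bolt.
- stage: Tilting plate 110 x 110 x 10 mm with a 90 mm square steel coupon on top and the keeper on its -y edge; pivot along jig y. Slopes 20 deg, low side to the jig's -x. Unbolted it gives way and tips flatter when pressed; bolted it has 2 deg of play. Origin on the pivot axis; z = outward normal of the coupon's face, x up the slope. Face at z = 18 mm; 4 screw heads 2 mm above it at the +-x edges.
- spot (a point): Centre of the ring marked on the coupon's face (dark ring, 20 mm outside, 14 mm inside diameter), on the surface.
- probe: Loose probe, 110-180 g, 156 mm long, hanging upright, tip down, in stand_a. Origin: centre of the barrel's lower end; z from tip to top. Steel nose 19 mm dia z = 0-50 mm (lowest 10 mm tapers to 12), collar 32 mm dia z = 50-56, black grip 22 mm dia z = 56-140, cap 17 mm dia to 144. Its sprung tip stands 12 mm out below the barrel. It must rise 65 mm to leave the stand.
- tip (a point): Point of the probe's sprung tip (7 mm ball-ended pin); on the probe's axis, 12 mm below the probe's origin when not pressed. Moves up into the barrel when pressed.
- plunger (a joint): How far the probe's sprung tip is pushed in, m: 0 = out, 0.008 = bottomed. Force about 1.1 N to start it, then 0.45 N per mm (2.9 N half-way in, 4.7 N bottomed).
- stand_a: Fixed stand of the probe: 66 x 66 mm, top plate 63 to 75 mm above the table with a 23 mm hole at its centre in which the probe hangs, collar resting on top. Origin at the centre of its underside.
- stand_b: Equal stand, holding the white plastic stirring rod.
- rod: Bystander: white plastic stirring rod, 8 mm diameter, with a ball top and rubber collar, hanging in stand_b. Origin at its collar's underside; its top is 80 mm higher.
- bottle_big: Bystander: glass bottle, 80 mm diameter, 170 mm tall. Origin at the underside.
- bottle_small: Bystander: glass bottle, 60 mm diameter, 120 mm tall. Origin at the underside.
- beaker: Bystander: beaker, 64 mm diameter, 75 mm tall. Origin at the underside.
- dish: Bystander: clear dish, 60 mm diameter, 15 mm tall. Origin at the underside.
- screwdriver: Bystander: screwdriver, 150 mm long, lying on the bench.
- wedge_case: Bystander: grey plastic case 70 x 50 x 25 mm. Origin at the underside.
Not all that is in view belongs to the job. Leave any blue look-alike of the probe alone.

How it is judged:
On the way, in this order (a step that is already met when the one before it is completed fails the run):
1. the bolt is home in its keeper (value of joint bolt above 0.036 m), for 0.2 s.
2. the probe is lifted clear of its stand in the gripper (z of probe in the frame of stand_a above 0.08 m and contact force between probe and the fingers above 1 N), for 0.1 s.
At the end, for the whole second after the job is handed in: Bolt at least 36 of 40 mm home; the gripper holds the probe still, its tip on the coupon within 7.5 mm of the ring's centre, within 8 deg of square to the face, sprung tip pushed in 1.5 to 7 mm (0.8 to 8 N); the stand does not touch the probe and the fingers do not touch the stage (value of joint bolt above 0.036 m and distance between tip and spot below 0.0075 m and angle between the z axis of probe and the z axis of stage, either way round below 0.14 rad and value of joint plunger between 0.0015 and 0.007 m and contact force between probe and stage between 0.8 and 8 N and contact force between probe and the fingers above 1 N and contact force between probe and stand_a below 0.1 N and contact force between the fingers and stage below 0.1 N and linear speed of probe below 0.02 m/s); the arm keeps its last pose, push and grip.
It fails at once if the probe is driven hard into the stage (over 20 N) (contact force between probe and stage above 20 N).
It fails at once if a bystander is pushed more than 40 mm from its place (distance of any of rod, bottle_big, bottle_small, beaker, dish, screwdriver, wedge_case from where it was at the start of the episode above 0.04 m).
It also fails if it takes over 56 s, if anything falls off the work surface, if the arm or the gripper's body presses on something with over 40 N, if the wrist force passes 120 N, or if a joint passes its speed limit or range.

## Working session

There is one attempt and no reset: what is moved stays moved. The work goes in short steps, Python scripts to look and compute and a tool call to move; the robot and the scene stay as the last step left them, time stands still between calls to the robot, and variables do not carry over. Pictures are saved under pics/ and viewed, and the job is handed in when it is done.

Besides the shell and the picture viewer there is one more tool, called after "Emit:" as a command line: name --argument value ..., lists and objects as JSON in quotes. servo_tool: Moves the arm, as the interface text tells. Its arguments: {"type":"object","properties":{"rows":{"type":"array"},"gripper":{"type":"number"},"newtons":{"type":"number"}},"required":["rows"]}

```bash
ls; mkdir -p pics; python3 - <<'E'
from station import env
import cv2
for c in("scene","top"):
    im=env.camera(c); cv2.imwrite(f"pics/{c}0.png",cv2.cvtColor(im,cv2.COLOR_RGB2BGR))
    k=env.get_calibration(c); print(c,k)
s=env.sense(); print(s)
E
```

```text
pics
scene {'fx': 390.9064432372865, 'fy': 390.9064432372865, 'cx': 320.6579956933111, 'cy': 201.45596508173176, 'dist': array([-0.07825299,  0.        ,  0.        ,  0.        ,  0.        ]), 'R': array([[-0.82374525,  0.56695541,  0.00230665],
       [ 0.43199056,  0.63027561, -0.64508667],
       [-0.3671892 , -0.53039063, -0.76410593]]), 't': array([ 0.46645486, -0.18666493,  1.22931509])}
top {'fx': 418.6006757776104, 'fy': 418.6006757776104, 'cx': 317.40727698861645, 'cy': 191.56708202985502, 'dist': array([0.00183002, 0.        , 0.        , 0.        , 0.        ]), 'R': array([[ 0.00374793, -0.99998977,  0.0025322 ],
       [-0.99421197, -0.00399814, -0.10736188],
       [ 0.10737091, -0.00211515, -0.99421678]]), 't': array([-0.01428744,  0.54323309,  1.3304501 ])}
{'t': 0.1, 'qpos': array([-1.35738014e+00,  2.77064159e-01, -2.77429469e-02,  1.26802242e+00,
       -3.49621722e-05,  1.46740493e+00]), 'joint_velocities': array([-0.00129348, -0.00216751,  0.00477499, -0.00028892,  0.00074319,
       -0.00262107]), 'joint_torque': array([ 7.10185232e-04, -4.46707857e+01,  2.96129072e+01,  8.47683259e-03,
       -7.08159087e-05, -8.89769325e-06]), 'ee_pos': array([ 0.19457671, -0.59334332,  0.30286727]), 'eef_rot': array([-0.32768632,  2.05249794, -2.04828662]), 'contact_force': array([-0.07356791,  0.7354796 ,  0.24618604]), 'moment': array([-0.02037939,  0.03001463, -0.0069672 ]), 'gripper_width': 0.08567224660777137}
```

View pics/scene0.png

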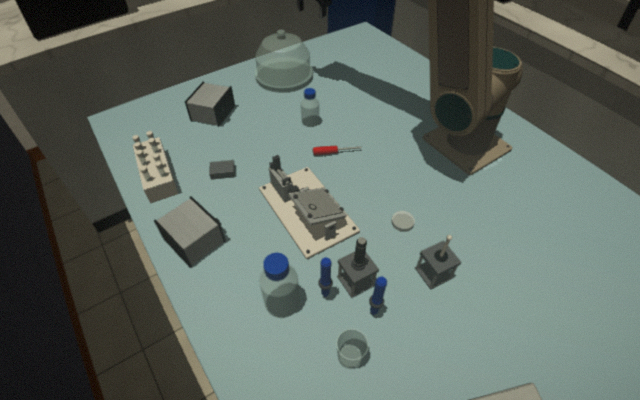

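View pics/top0.png

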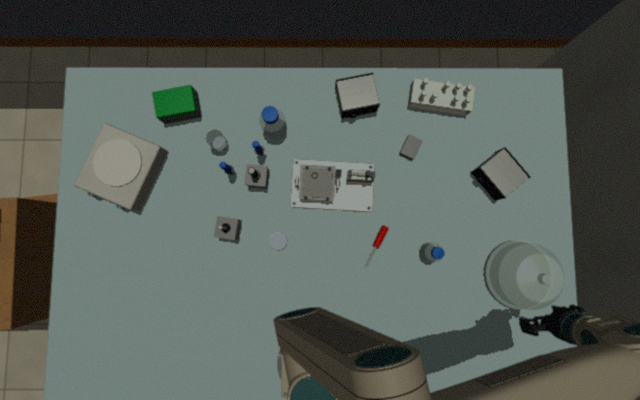

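```bash
cat > h.py <<'E'
import numpy as np, cv2
from station import env
def cam(c):
    k=env.get_calibration(c); K=np.array([[k['fx'],0,k['cx']],[0,k['fy'],k['cy']],[0,0,1.]])
    return K,np.array(k['dist']),np.array(k['R']),np.array(k['t'])
def ray(c,uv):
    K,d,R,t=cam(c); n=cv2.undistortPoints(np.array([[uv]],float),K,d)[0,0]
    return -R.T@t, R.T@np.array([n[0],n[1],1.])
def atz(c,uv,z):
    o,d=ray(c,uv); return o+d*(z-o[2])/d[2]
def tri(u1,u2):
    o1,d1=ray('scene',u1);o2,d2=ray('top',u2)
    A=np.stack([d1,-d2],1); s=np.linalg.lstsq(A,o2-o1,rcond=None)[0]
    p=o1+d1*s[0];q=o2+d2*s[1]; return (p+q)/2,np.linalg.norm(p-q)
def proj(c,X):
    K,d,R,t=cam(c); return cv2.projectPoints(np.atleast_2d(X).astype(float),cv2.Rodrigues(R)[0],t,K,d)[0][:,0]
def snap(c,n):
    im=env.camera(c); cv2.imwrite(f"pics/{n}.png",cv2.cvtColor(im,cv2.COLOR_RGB2BGR)); return im
E
python3 - <<'E'
from h import *
for c in("scene","top"):
  for l in("bolt_fin","spot","probe","tip","stand_a","stage","jig"):
    r=env.tip_of(l,c); print(c,l,[(np.round(x['uv'],1).tolist(),round(x['p'],2)) for x in r[:4]])
E
```

```text
scene bolt_fin [([282.1, 299.5], 0.55), ([280.4, 152.7], 0.43)]
scene spot [([313.1, 203.2], 0.57)]
scene probe [([358.6, 274.6], 0.93), ([373.4, 308.6], 0.89), ([324.3, 291.7], 0.83)]
scene tip []
scene stand_a [([353.6, 278.3], 0.98), ([432.9, 271.0], 0.55)]
scene stage [([314.5, 204.6], 0.96)]
scene jig [([307.1, 209.8], 0.65)]
top bolt_fin [([369.2, 168.7], 0.58), ([316.0, 171.2], 0.53), ([230.1, 232.7], 0.36), ([217.6, 139.6], 0.21)]
top spot [([314.6, 173.6], 0.87), ([223.2, 229.3], 0.3)]
top probe [([260.2, 150.8], 0.6), ([230.0, 171.9], 0.47), ([258.5, 177.6], 0.42), ([409.4, 147.7], 0.41)]
top tip []
top stand_a [([259.5, 181.6], 0.96), ([233.7, 232.7], 0.93)]
top stage [([319.5, 183.0], 0.95)]
top jig [([330.0, 187.9], 0.93), ([367.1, 168.3], 0.73)]
```

The scene image shows three probe-like things: a black-gripped one in a dark stand (360,262), and blue ones at (326,275) and (378,293). The black-gripped one hanging in the square stand fits the description. The bolt fin is near (277,163). I'll enlarge to confirm.

```bash
python3 - <<'E'
import cv2
a=cv2.imread('pics/scene0.png')[140:330,240:480];cv2.imwrite('pics/sc1.png',cv2.resize(a,None,fx=3.2,fy=3.1,interpolation=cv2.INTER_CUBIC))
a=cv2.imread('pics/top0.png')[120:260,200:400];cv2.imwrite('pics/tc1.png',cv2.resize(a,None,fx=4,fy=4,interpolation=cv2.INTER_CUBIC))
E
```

```text
(no output)
```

View pics/sc1.png

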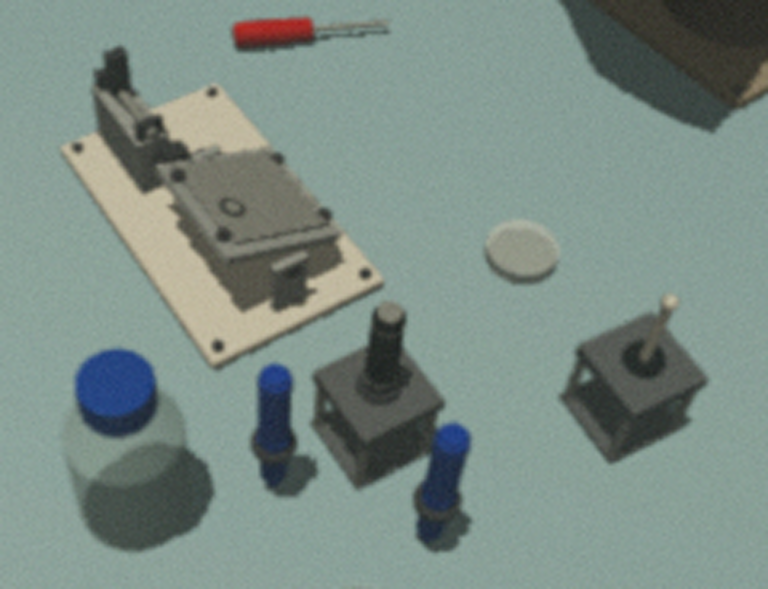

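View pics/tc1.png

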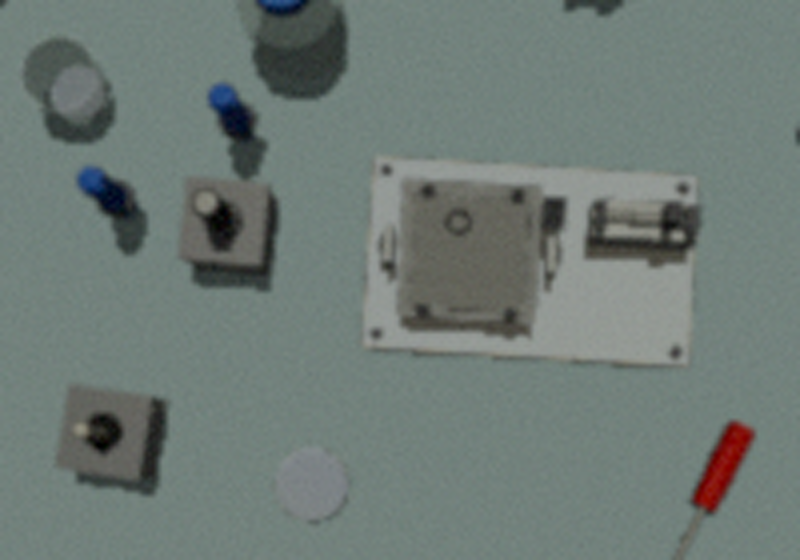

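```bash
python3 - <<'E'
from h import *
s=env.sense(); print(cv2.Rodrigues(s['eef_rot'])[0].round(3))
# board corners in top crop
C=[(375,157),(695,177),(690,365),(363,350)]
P=np.array([atz('top',(200+u/4-.4,120+v/4-.4),.012) for u,v in C]); print(P.round(3)); c=P.mean(0); print(c)
d=(P[0]+P[3]-P[1]-P[2])[:2]; print('yaw of jig y from world y deg',np.degrees(np.arctan2(-d[0],d[1])),np.linalg.norm(d)/2)
def sc(u,v): return (240+u/3.2-.4,140+v/3.1-.4)
def tc(u,v): return (200+u/4-.4,120+v/4-.4)
print('spot', tri((313.1,203.2),(314.6,173.6)), tri(sc(232,207),tc(458,222)))
print('cap', tri(sc(389,311),tc(204,203)))
print('standcorners',[atz('top',tc(*p),.075).round(3) for p in((185,177),(271,182),(269,270),(181,262))])
print('fin',tri(sc(115,52),tc(692,215)), atz('top',(369.2,168.7),.128),atz('top',tc(688,217),.128))
for l in('bolt_fin',):
  for c in('scene','top'):
    for x in env.outline_of(l,c): print(c,x['uv'],x['p'],x['region'].sum())
E
```

```text
[[-0.95   0.     0.312]
 [-0.312 -0.    -0.95 ]
 [-0.    -1.     0.   ]]
[[ 0.654  0.068  0.012]
 [ 0.638 -0.197  0.012]
 [ 0.482 -0.192  0.012]
 [ 0.494  0.076  0.012]]
[ 0.56706335 -0.06114761  0.012     ]
yaw of jig y from world y deg -2.8933373026369664 0.26686619656950206
spot (array([ 0.59006419, -0.00169117,  0.09816614]), np.float64(0.004438886686277718)) (array([ 0.58956572, -0.00195437,  0.08487168]), np.float64(0.001351019836993544))
cap (array([0.5916299 , 0.18338389, 0.16512867]), np.float64(0.003228815231392448))
standcorners [array([0.626, 0.214, 0.075]), array([0.622, 0.146, 0.075]), array([0.552, 0.147, 0.075]), array([0.558, 0.216, 0.075])]
fin (array([ 0.58916979, -0.17940509,  0.11346934]), np.float64(0.004381654375753199)) [ 0.60293558 -0.16862266  0.128     ] [ 0.58719899 -0.17573617  0.128     ]
scene [278.1, 163.0] 0.64 118
top [364.5, 170.8] 0.6 88
```

```bash
python3 - <<'E'
import cv2,numpy as np
a=cv2.imread('pics/scene0.png')[145:205,255:315];b=cv2.imread('pics/top0.png')[150:210,340:400]
cv2.imwrite('pics/fin.png',np.hstack([cv2.resize(x,(400,400),interpolation=cv2.INTER_CUBIC) for x in(a,b)]))
E
```

```text
(no output)
```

View pics/fin.png

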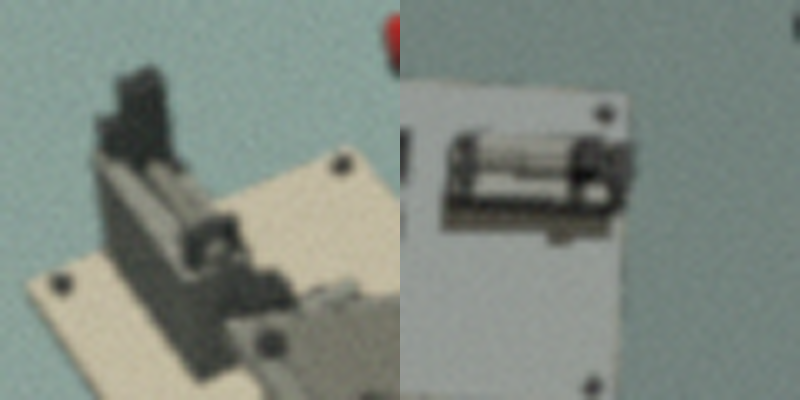

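```bash
python3 - <<'E'
from h import *
print(tri((275.6,155.9),(340+218/6.667-.4,150+158/6.667-.4)), atz('top',(340+218/6.667-.4,150+158/6.667-.4),.128), atz('scene',(275.6,155.9),.128))
# guides/bolt line: fin x in jig
c=np.array([.567,-.0611]);y=np.array([np.sin(np.radians(2.9)),np.cos(np.radians(2.9))]);x=np.array([y[1],-y[0]])
for p in([.59,-.182],[.59,-.002],[.5892,-.1794]): print((np.array(p)-c)@x,(np.array(p)-c)@y)
E
```

```text
(array([ 0.58912929, -0.17828835,  0.11595232]), np.float64(0.003928734713264106)) [ 0.58889312 -0.17786718  0.128     ] [ 0.59340463 -0.16505597  0.128     ]
0.029087231670510943 -0.1195815326618037
0.019980502456702548 0.060187951631349816
0.028156714540564117 -0.11702533668518621
```

```bash
python3 - <<'E'
from h import *
print('dome knob',tri((281,34),(543,279)))
print('dome base',atz('scene',(283,85),0),atz('scene',(256,75),0),atz('scene',(312,78),0))
print('small bottle', tri((310,92),(438,253)))
E
```

```text
dome knob (array([ 0.28067751, -0.6588098 ,  0.16497603]), np.float64(0.0024416999358450485))
dome base [ 0.31874891 -0.60505198  0.        ] [ 0.36858518 -0.72281058  0.        ] [ 0.20449057 -0.58326171  0.        ]
small bottle (array([ 0.34964161, -0.37515202,  0.10962092]), np.float64(0.0012858982923085608))
```

Emit:
servo_tool --rows '[{"xyz": [0, 0, 4], "turn": -7}, {"xyz": [0, 0, 4], "turn": -7}, {"xyz": [0, 0, 4], "turn": -7}]' --gripper 1 --newtons 40

```text
t: 1.2
ee_pos: [0.1946, -0.5936, 0.4249]
eef_rot: [-0.06, -2.195, 2.193]
contact_force: [-1.2, -0.4, -0.5]
gripper_width: 0.0438
```

Emit:
servo_tool --rows '[{"xyz": [3.28, 2.78, -0.5], "turn": 0}, {"xyz": [3.28, 2.78, -0.5], "turn": 0}, {"xyz": [3.28, 2.78, -0.5], "turn": 0}, {"xyz": [3.28, 2.78, -0.5], "turn": 0}, {"xyz": [3.28, 2.78, -0.5], "turn": 0}, {"xyz": [3.28, 2.78, -0.5], "turn": 0}, {"xyz": [3.28, 2.78, -0.5], "turn": 0}, {"xyz": [3.28, 2.78, -0.5], "turn": 0}, {"xyz": [3.28, 2.78, -0.5], "turn": 0}, {"xyz": [3.28, 2.78, -0.5], "turn": 0}, {"xyz": [3.28, 2.78, -0.5], "turn": 0}, {"xyz": [3.28, 2.78, -0.5], "turn": 0}]'

```text
t: 2.4
ee_pos: [0.5895, -0.2589, 0.3639]
eef_rot: [-0.055, -2.196, 2.197]
contact_force: [0.5, -0.8, -0.4]
gripper_width: -0.0002
```

Emit:
servo_tool --rows '[{"xyz": [0, 0, -3], "turn": 0}, {"xyz": [0, 0, -3], "turn": 0}, {"xyz": [0, 0, -3], "turn": 0}, {"xyz": [0, 0, -3], "turn": 0}, {"xyz": [0, 0, -3], "turn": 0}, {"xyz": [0, 0, 0], "turn": 0}, {"xyz": [0, 0, 0], "turn": 0}]'

```text
t: 3.1
ee_pos: [0.5881, -0.2602, 0.2138]
eef_rot: [-0.053, -2.196, 2.195]
contact_force: [0.0, 0.1, 0.2]
gripper_width: 0.0002
```

```bash
python3 - <<'E'
from h import *
s=env.sense(); print(s['ee_pos'],s['contact_force'],s['gripper_width'],s['qpos']);print(cv2.Rodrigues(s['eef_rot'])[0].round(3))
a=snap('scene','s2')[120:220,230:330];b=snap('top','t2')[140:240,330:430]
cv2.imwrite('pics/m2.png',np.hstack([cv2.resize(x,(400,400),interpolation=cv2.INTER_CUBIC) for x in(a,b)])[:,:,::-1])
E
```

```text
[ 0.5880804  -0.2601799   0.21383964] [0.00518134 0.06064906 0.23767517] 0.00021898370469526992 [-5.17004563e-01  3.65259714e-01 -1.00233120e-01  1.10657678e+00
  4.96432818e-07  2.67432398e+00]
[[-0.999 -0.001 -0.05 ]
 [ 0.05   0.001 -0.999]
 [ 0.001 -1.    -0.001]]
```

View pics/m2.png

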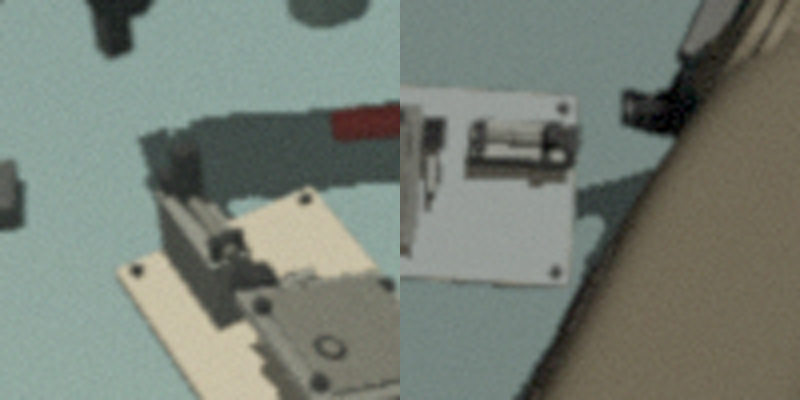

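```bash
python3 - <<'E'
from h import *
X=[(.588,-.26,.141),(.588,-.26,.214),(.588,-.26,.3),(.5885,-.178,.128)]
print(((proj('top',X)-[330,140])*4+[400,0]).round()); print(((proj('scene',X)-[230,120])*4).round())
E
```

```text
[[681. 132.]
 [702. 117.]
 [730.  95.]
 [569. 134.]]
[[ 117.   46.]
 [ 103.  -43.]
 [  86. -161.]
 [ 179.  129.]]
```

Emit:
servo_tool --rows '[{"xyz": [0, 0, -2], "turn": 0}, {"xyz": [0, 0, -2], "turn": 0}, {"xyz": [0.1, 2, 0], "turn": 0}, {"xyz": [0.1, 2, 0], "turn": 0}, {"xyz": [0, 1, 0], "turn": 0}, {"xyz": [0, 1, 0], "turn": 0}, {"xyz": [0, 1, 0], "turn": 0}, {"xyz": [0, 0, 0], "turn": 0}]'

```text
t: 4.0
ee_pos: [0.5904, -0.1889, 0.1745]
eef_rot: [-0.053, -2.197, 2.197]
contact_force: [0.6, 0.1, 0.4]
gripper_width: -0.0005
```

Emit:
servo_tool --rows '[{"xyz": [0, 0.5, 0], "turn": 0}, {"xyz": [0, 0.5, 0], "turn": 0}, {"xyz": [0.1, 0.5, 0], "turn": 0}]'

```text
t: 4.3
ee_pos: [0.5913, -0.1759, 0.1742]
eef_rot: [-0.056, -2.194, 2.197]
contact_force: [-1.3, -2.2, -0.7]
gripper_width: 0.0001
```

```bash
python3 - <<'E'
from h import *
print(env.sense()['contact_force'])
a=snap('scene','s3')[120:220,230:330];b=snap('top','t3')[140:240,330:430]
cv2.imwrite('pics/m3.png',np.hstack([cv2.resize(x,(400,400),interpolation=cv2.INTER_CUBIC) for x in(a,b)])[:,:,::-1])
E
```

```text
[-1.27032877 -2.22775721 -0.6680029 ]
```

View pics/m3.png

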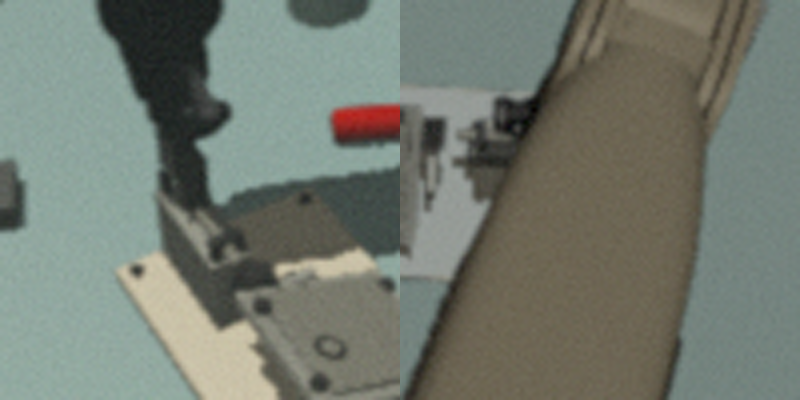

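Emit:
servo_tool --rows '[{"xyz": [0, 0.5, 0], "turn": 0}, {"xyz": [0, 0.5, 0], "turn": 0}, {"xyz": [0.1, 0.5, 0], "turn": 0}]'

```text
t: 4.7
ee_pos: [0.5923, -0.1601, 0.174]
eef_rot: [-0.055, -2.196, 2.196]
contact_force: [-1.0, -3.1, 2.2]
gripper_width: 0.0001
```

Emit:
servo_tool --rows '[{"xyz": [0, 0.4, 0], "turn": 0}, {"xyz": [0, 0.4, 0], "turn": 0}]'

```text
t: 4.9
ee_pos: [0.5926, -0.152, 0.174]
eef_rot: [-0.055, -2.196, 2.197]
contact_force: [1.4, -2.6, -0.5]
gripper_width: 0.0003
```

Emit:
servo_tool --rows '[{"xyz": [0, 0.3, 0], "turn": 0}]'

```text
t: 5.0
ee_pos: [0.5926, -0.1489, 0.174]
eef_rot: [-0.055, -2.197, 2.197]
contact_force: [1.7, -2.0, 0.1]
gripper_width: -0.0001
```

Emit:
servo_tool --rows '[{"xyz": [0, 0.3, 0], "turn": 0}]'

```text
t: 5.1
ee_pos: [0.5926, -0.1466, 0.174]
eef_rot: [-0.055, -2.194, 2.199]
contact_force: [1.0, -9.3, -1.4]
gripper_width: -0.0002
```

Emit:
servo_tool --rows '[{"xyz": [0, 0.1, 0], "turn": 0}, {"xyz": [0, 0, 0], "turn": 0}]'

```text
t: 5.3
ee_pos: [0.5926, -0.1466, 0.1741]
eef_rot: [-0.056, -2.192, 2.201]
contact_force: [1.6, -6.9, -0.4]
gripper_width: 0.0002
```

Emit:
servo_tool --rows '[{"xyz": [0, -0.8, 0], "turn": 0}, {"xyz": [0, -0.5, 0], "turn": 0}, {"xyz": [0, 0, 4], "turn": 0}, {"xyz": [0, 0, 4], "turn": 0}, {"xyz": [0, 0, 4], "turn": 0}, {"xyz": [-3, 4, 1], "turn": 0}, {"xyz": [-3, 4, 0], "turn": 0}, {"xyz": [-3, 4, 0], "turn": 0}, {"xyz": [-2, 4, 0], "turn": 0}]' --gripper -1

```text
t: 6.2
ee_pos: [0.4799, 0.0028, 0.3032]
eef_rot: [-0.052, -2.197, 2.192]
contact_force: [-0.1, 0.7, 0.9]
gripper_width: 0.0854
```

```bash
python3 - <<'E'
from h import *
print(env.sense()['contact_force'],env.sense()['ee_pos'],env.sense()['gripper_width'])
a=snap('scene','s4')[130:330,220:470];b=snap('top','t4')
cv2.imwrite('pics/s4c.png',cv2.resize(a,None,fx=3,fy=3,interpolation=cv2.INTER_CUBIC)[:,:,::-1])
E
```

```text
[-0.08963256  0.69415994  0.88341103] [0.47986038 0.00284209 0.30315919] 0.08542305226354713
```

View pics/s4c.png

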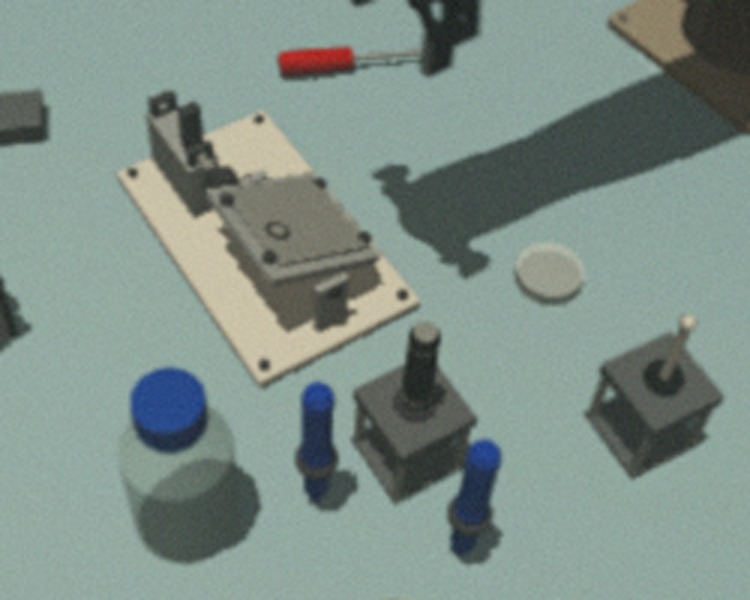

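View pics/t4.png

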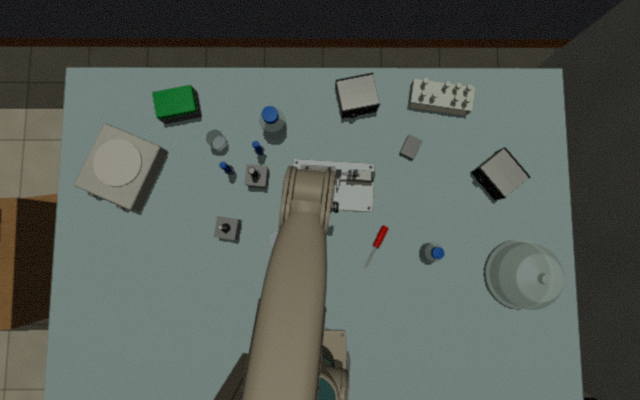

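```bash
python3 - <<'E'
from h import *
def sc(u,v): return (220+u/3-.35,130+v/3-.35)
def tc(u,v): return (200+u/4-.4,120+v/4-.4)
S=[(227,200),(320,184),(365,238),(270,258)];T=[(517,195),(509,316),(421,311),(428,190)]
P=[]
for s,t in zip(S,T):
    p,e=tri(sc(*s),tc(*t)); P.append(p); print(p.round(4),round(e,4))
P=np.array(P); a=P[0]+P[3]-P[1]-P[2]; b=P[2]+P[3]-P[0]-P[1]; n=np.cross(a,b); n/=np.linalg.norm(n); print('n',n, np.degrees(np.arcsin(np.hypot(*n[:2]))), 'xdir yaw',np.degrees(np.arctan2(a[1],a[0])),np.degrees(np.arctan2(-b[0],b[1])))
print('ctr',P.mean(0))
print('spot',tri(sc(277,230),tc(458,222)),atz('top',tc(458,222),.083),atz('scene',sc(277,230),.083))
print(env.tip_of('spot','scene'))
print('cap',tri(sc(426,332),tc(204,203)),atz('top',tc(204,203),.169),atz('scene',sc(426,332),.169))
print('blue1 top',tri(sc(318,393),tc(222,97)),'blue2',tri(sc(484,452),tc(92,180)))
print('bottle cap',tri(sc(170,395),(270,115)))
E
```

```text
[ 0.6094 -0.0474  0.092 ] 0.0
[ 0.5184 -0.0426  0.0582] 0.0014
[0.5219 0.0274 0.0576] 0.0009
[0.6132 0.022  0.0908] 0.0001
n [-0.34326385  0.0301248   0.93875579] 20.156354282041697 xdir yaw -3.209007484193305 -3.019060827046736
ctr [ 0.56574435 -0.01017526  0.0746439 ]
spot (array([ 0.58965978, -0.00205163,  0.08502404]), np.float64(0.001651734081532068)) [ 0.58931981 -0.00150899  0.083     ] [ 0.58934567 -0.00404733  0.083     ]
[{'uv': [313.7, 203.4], 'p': 0.75}]
cap (array([0.59137988, 0.1839011 , 0.16428102]), np.float64(0.002144414825508642)) [0.58987363 0.18390873 0.169     ] [0.59447733 0.18546731 0.169     ]
blue1 top (array([0.67379578, 0.17457908, 0.15005342]), np.float64(0.0016840314277206828)) blue2 (array([0.61074209, 0.27033615, 0.14827855]), np.float64(0.0017713005112511499))
bottle cap (array([0.75865505, 0.12947469, 0.16491501]), np.float64(0.002634005474795236))
```

Emit:
servo_tool --rows '[{"xyz": [2.2, 3.6, 0], "turn": 0}, {"xyz": [2.2, 3.6, 0], "turn": 0}, {"xyz": [2.2, 3.6, 0], "turn": 0}, {"xyz": [2.2, 3.6, 0], "turn": 0}, {"xyz": [2.3, 3.6, 0], "turn": 0}, {"xyz": [0, 0, -2], "turn": 0}, {"xyz": [0, 0, -1], "turn": 0}, {"xyz": [0, 0, 0], "turn": 0}]' --gripper -0.4 --newtons 25

```text
t: 7.15
ee_pos: [0.5936, 0.1089, 0.2708]
eef_rot: [-0.071, 2.253, -2.139]
contact_force: [-1.4, -0.5, -0.2]
gripper_width: 0.0599
```

```bash
python3 - <<'E'
from h import *
s=env.sense();print(s['contact_force'],s['ee_pos'],s['gripper_width'])
a=snap('scene','s5')[180:330,270:470]
cv2.imwrite('pics/s5c.png',cv2.resize(a,None,fx=4,fy=4,interpolation=cv2.INTER_CUBIC)[:,:,::-1])
E
```

```text
[-1.37448369 -0.5466279  -0.18939734] [0.59363257 0.10887325 0.27079579] 0.059866232915313136
```

View pics/s5c.png

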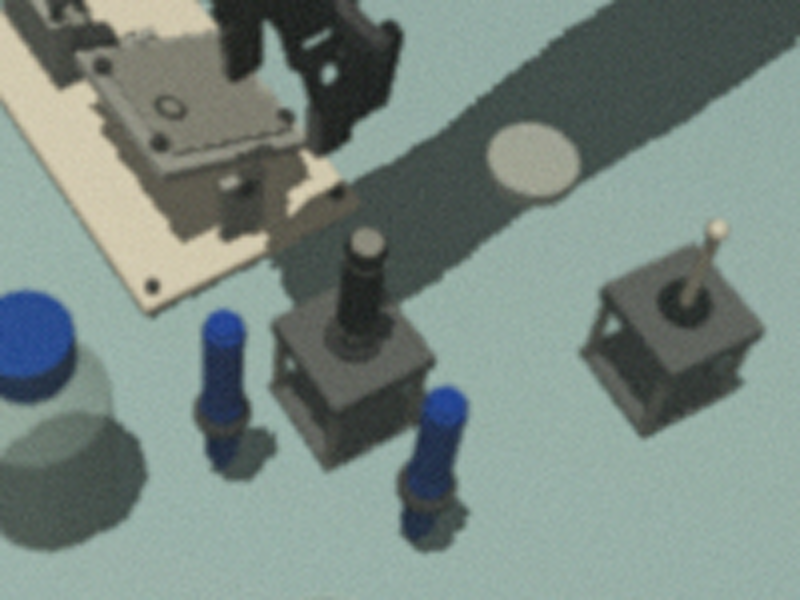

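```bash
python3 - <<'E'
from h import *
s=env.sense();print(s['qpos']); z=cv2.Rodrigues(s['eef_rot'])[0][:,2]; print(z, np.degrees(np.arctan2(-z[0],z[1])))
E
```

```text
[ 0.0551934   0.25771433 -0.11960508  1.19797139  0.05230913  3.1403997 ]
[ 0.05604638 -0.99705795 -0.05229008] -176.78268931761315
```

Emit:
servo_tool --rows '[{"xyz": [0, 0, 1], "turn": 8.5}, {"xyz": [0, 0, 1], "turn": 8.5}, {"xyz": [0, 0, 0], "turn": 8.5}, {"xyz": [0, 0, 0], "turn": 8.5}, {"xyz": [0, 0, 0], "turn": 8.5}, {"xyz": [0, 0, 0], "turn": 8.5}, {"xyz": [0, 0, 0], "turn": 8.5}, {"xyz": [0, 0, 0], "turn": 8.5}, {"xyz": [0, 0, 0], "turn": 8.5}, {"xyz": [0, 0, 0], "turn": 8.5}]'

```text
t: 8.2
ee_pos: [0.595, 0.1089, 0.2948]
eef_rot: [-1.234, 1.265, -1.203]
contact_force: [-0.0, 0.0, 0.1]
gripper_width: 0.0598
```

Emit:
servo_tool --rows '[{"xyz": [0, 0, 0], "turn": 8.5}, {"xyz": [0, 0, 0], "turn": 8.5}, {"xyz": [0, 0, 0], "turn": 8.5}, {"xyz": [0, 0, 0], "turn": 8.5}, {"xyz": [0, 0, 0], "turn": 8.5}, {"xyz": [0, 0, 0], "turn": 8.5}, {"xyz": [0, 0, 0], "turn": 8.5}, {"xyz": [0, 0, 0], "turn": 8.5}, {"xyz": [0, 0, 0], "turn": 8.5}, {"xyz": [0, 0, 0], "turn": 0}]'

```text
t: 9.2
ee_pos: [0.5949, 0.1091, 0.2947]
eef_rot: [-1.612, 0.215, -0.207]
contact_force: [0.3, -0.3, -0.3]
gripper_width: 0.0597
```

```bash
python3 - <<'E'
from h import *
s=env.sense();print(s['qpos'],s['ee_pos']); R=cv2.Rodrigues(s['eef_rot'])[0];z=R[:,2]; print(R.round(3), np.degrees(np.arctan2(-z[0],z[1])))
E
```

```text
[ 0.09214004  0.25681092 -0.07217168  1.25825128 -0.04867553  0.35910602] [0.59490035 0.10906298 0.2947316 ]
[[ 0.965 -0.012  0.263]
 [-0.263 -0.05   0.963]
 [ 0.002 -0.999 -0.051]] -15.27561502930168
```

Emit:
servo_tool --rows '[{"xyz": [-0.2, 4, 0], "turn": 6.1}, {"xyz": [-0.2, 3.7, 0], "turn": 6.2}, {"xyz": [0, 0, -3], "turn": 0}, {"xyz": [0, 0, -1], "turn": 0}, {"xyz": [0, 0, 0], "turn": 0}]'

```text
t: 9.7
ee_pos: [0.5896, 0.1858, 0.2517]
eef_rot: [-1.624, 0.046, -0.038]
contact_force: [0.2, -0.8, -0.9]
gripper_width: 0.0602
```

```bash
python3 - <<'E'
from h import *
s=env.sense();print(s['qpos'],s['ee_pos']); R=cv2.Rodrigues(s['eef_rot'])[0];z=R[:,2]; print(R.round(3), np.degrees(np.arctan2(-z[0],z[1])))
a=snap('scene','s6')[180:330,270:470];b=snap('top','t6')
cv2.imwrite('pics/s6c.png',cv2.resize(a,None,fx=4,fy=4,interpolation=cv2.INTER_CUBIC)[:,:,::-1])
E
```

```text
[ 0.21859594  0.30691725 -0.09869937  1.18331708 -0.05036348  0.27229005] [0.58955634 0.18576662 0.2516807 ]
[[ 0.999 -0.007  0.053]
 [-0.053 -0.053  0.997]
 [-0.004 -0.999 -0.053]] -3.044248146941271
```

View pics/s6c.png

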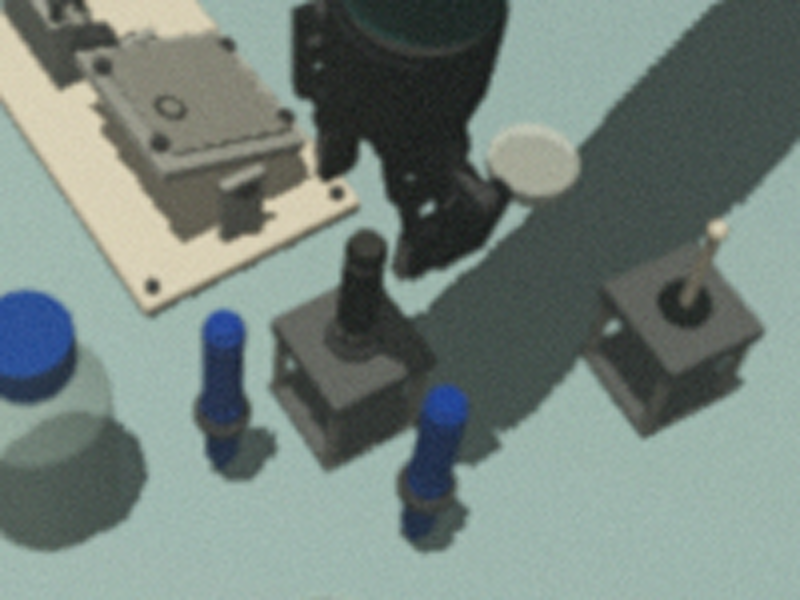

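Emit:
servo_tool --rows '[{"xyz": [0.1, 0, -2], "turn": 0}, {"xyz": [0, 0, -2], "turn": 0}, {"xyz": [0, 0, -1.8], "turn": 0}, {"xyz": [0, 0, 0], "turn": 0}]'

```text
t: 10.2
ee_pos: [0.5911, 0.1854, 0.1942]
eef_rot: [-1.623, 0.045, -0.039]
contact_force: [-0.2, 0.7, -0.1]
gripper_width: 0.0595
```

```bash
python3 - <<'E'
from h import *
s=env.sense();print(s['contact_force'],s['ee_pos'])
a=snap('scene','s7')[180:330,270:470]
cv2.imwrite('pics/s7c.png',cv2.resize(a,None,fx=4,fy=4,interpolation=cv2.INTER_CUBIC)[:,:,::-1])
E
```

```text
[-0.18610393  0.6617562  -0.11010463] [0.59109586 0.18544464 0.1942241 ]
```

View pics/s7c.png

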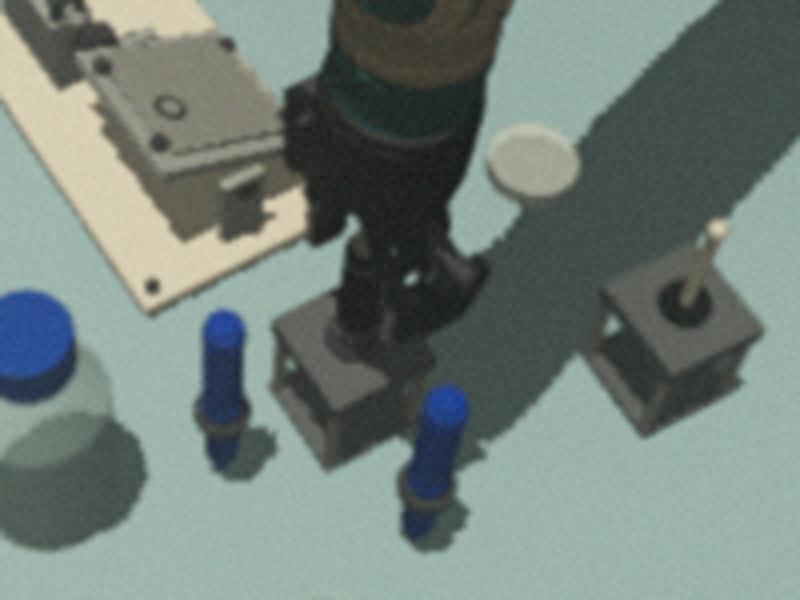

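Emit:
servo_tool --rows '[{"xyz": [0, 0, 0], "turn": 0}, {"xyz": [0, 0, 0], "turn": 0}, {"xyz": [0, 0, 0], "turn": 0}, {"xyz": [0, 0, 0], "turn": 0}, {"xyz": [0, 0, 0], "turn": 0}]' --gripper 1 --newtons 30

```text
t: 10.75
ee_pos: [0.5932, 0.1874, 0.1977]
eef_rot: [-1.62, 0.038, -0.042]
contact_force: [-0.8, 1.9, 5.5]
gripper_width: 0.0213
```

Emit:
servo_tool --rows '[{"xyz": [0, 0, 1], "turn": 0}, {"xyz": [0, 0, 1], "turn": 0}, {"xyz": [0, 0, 1.5], "turn": 0}, {"xyz": [0, 0, 0], "turn": 0}]'

```text
t: 11.15
ee_pos: [0.5931, 0.1872, 0.2337]
eef_rot: [-1.62, 0.038, -0.042]
contact_force: [0.2, 4.3, 0.2]
gripper_width: 0.0215
```

```bash
python3 - <<'E'
from h import *
s=env.sense();print(s['contact_force'],s['ee_pos'],s['gripper_width'])
a=snap('scene','s8')[180:330,270:470];b=snap('top','t8')
cv2.imwrite('pics/s8c.png',cv2.resize(a,None,fx=4,fy=4,interpolation=cv2.INTER_CUBIC)[:,:,::-1])
E
```

```text
[0.2152148  4.3206127  0.23348717] [0.593139   0.18717144 0.23368498] 0.021513562579626413
```

View pics/s8c.png

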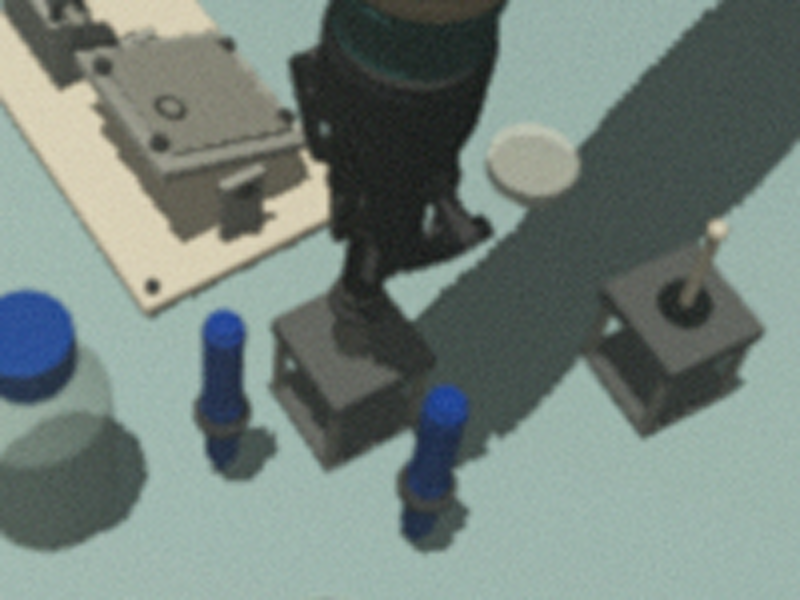

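Emit:
servo_tool --rows '[{"xyz": [0, 0.3, 0], "turn": 0}, {"xyz": [0, 0, 0], "turn": 0}]'

```text
t: 11.45
ee_pos: [0.5918, 0.189, 0.2301]
eef_rot: [-1.625, 0.041, -0.039]
contact_force: [0.8, 0.6, -0.5]
gripper_width: 0.021
```

Emit:
servo_tool --rows '[{"xyz": [-0.7, 0, 0], "turn": 0}, {"xyz": [-0.7, 0, 0], "turn": 0}, {"xyz": [-0.6, 0.1, 0], "turn": 0}]'

```text
t: 11.75
ee_pos: [0.5716, 0.1903, 0.2304]
eef_rot: [-1.623, 0.041, -0.04]
contact_force: [3.6, 1.2, -2.8]
gripper_width: 0.0214
```

```bash
python3 - <<'E'
from h import *
a=snap('scene','s9')[180:330,270:470]
cv2.imwrite('pics/s9c.png',cv2.resize(a,None,fx=4,fy=4,interpolation=cv2.INTER_CUBIC)[:,:,::-1])
E
```

```text
(no output)
```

View pics/s9c.png

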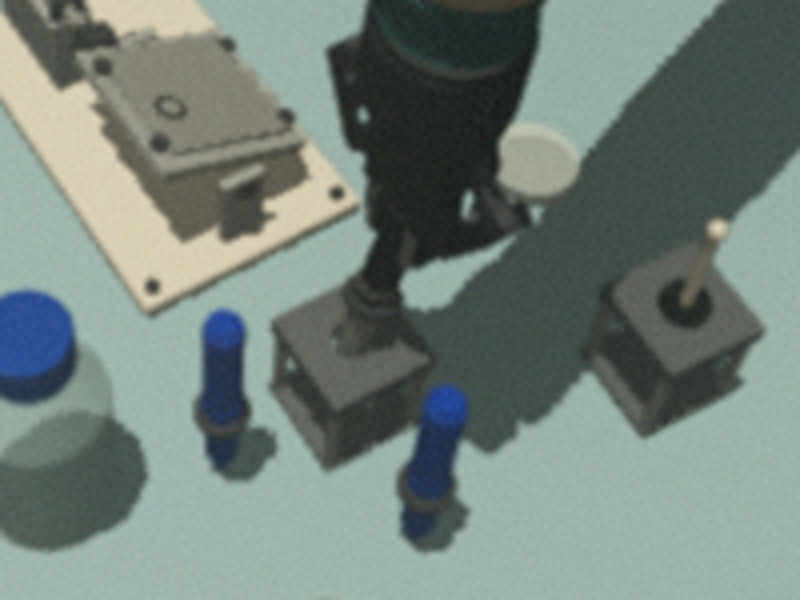

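Emit:
servo_tool --rows '[{"xyz": [-0.6, 0, 0], "turn": 0}, {"xyz": [-0.6, 0, 0], "turn": 0}, {"xyz": [-0.6, 0, 0], "turn": 0}, {"xyz": [-0.4, 0.1, 0], "turn": 0}, {"xyz": [0, 0, 0], "turn": 0}]'

```text
t: 12.3
ee_pos: [0.5492, 0.1914, 0.2309]
eef_rot: [-1.623, 0.041, -0.039]
contact_force: [1.6, 1.2, -0.3]
gripper_width: 0.0213
```

```bash
python3 - <<'E'
from h import *
a=snap('scene','s10')[180:330,270:470]
cv2.imwrite('pics/s10c.png',cv2.resize(a,None,fx=4,fy=4,interpolation=cv2.INTER_CUBIC)[:,:,::-1])
E
```

```text
(no output)
```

View pics/s10c.png

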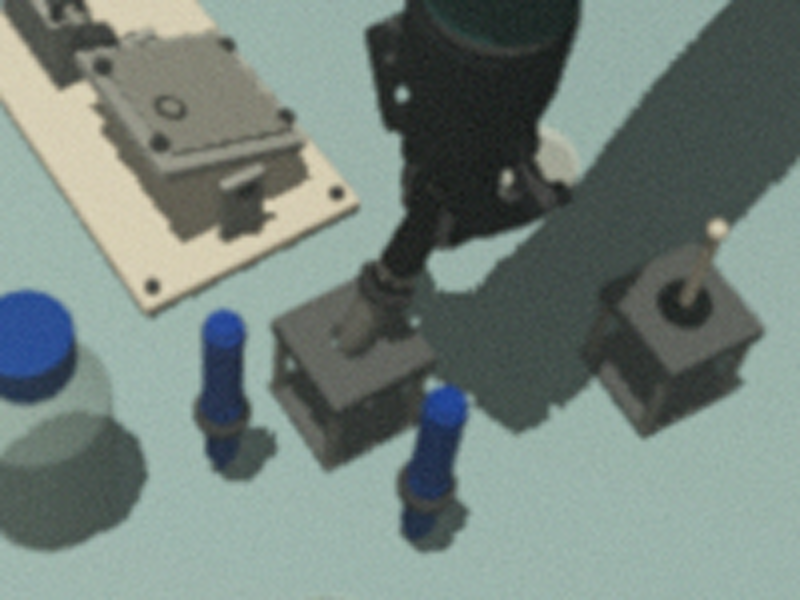

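Emit:
servo_tool --rows '[{"xyz": [0, 0, 1.5], "turn": 0}, {"xyz": [-0.3, 0, 2], "turn": 0}, {"xyz": [0, 0, 2.5], "turn": 0}, {"xyz": [0, 0, 0], "turn": 0}, {"xyz": [0, 0, 0], "turn": 0}]' --newtons 50

```text
t: 12.85
ee_pos: [0.5465, 0.191, 0.2903]
eef_rot: [-1.624, 0.042, -0.039]
contact_force: [-0.0, -0.9, -2.1]
gripper_width: 0.0209
```

```bash
python3 - <<'E'
from h import *
s=env.sense();print(s['contact_force'],s['ee_pos'],s['gripper_width'])
a=snap('scene','s11')[160:310,270:470];b=snap('top','t11')
cv2.imwrite('pics/s11c.png',cv2.resize(a,None,fx=4,fy=4,interpolation=cv2.INTER_CUBIC)[:,:,::-1])
for c in('scene','top'):
  for l in('tip','probe'): print(c,l,[(np.round(x['uv'],1).tolist(),round(x['p'],2)) for x in env.tip_of(l,c)[:4]])
E
```

```text
[-0.03582746 -0.85848921 -2.07755742] [0.54646483 0.19098397 0.29030031] 0.020902273446372927
scene tip []
scene probe [([371.0, 307.4], 0.92), ([324.1, 294.1], 0.85), ([361.0, 249.1], 0.65), ([352.1, 281.4], 0.59)]
top tip [([355.3, 168.8], 0.38), ([280.7, 242.1], 0.16)]
top probe [([260.6, 153.4], 0.6), ([254.8, 172.8], 0.54), ([275.1, 129.1], 0.26)]
```

View pics/s11c.png

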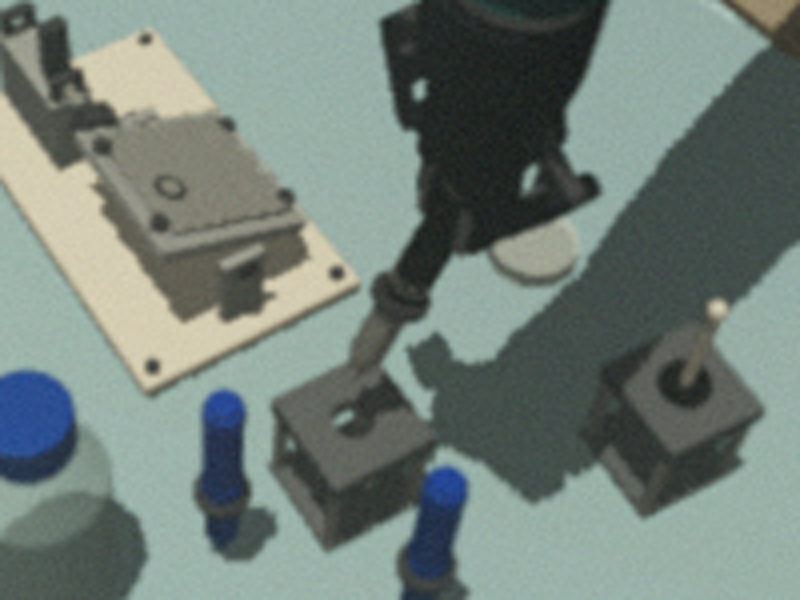

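View pics/t11.png

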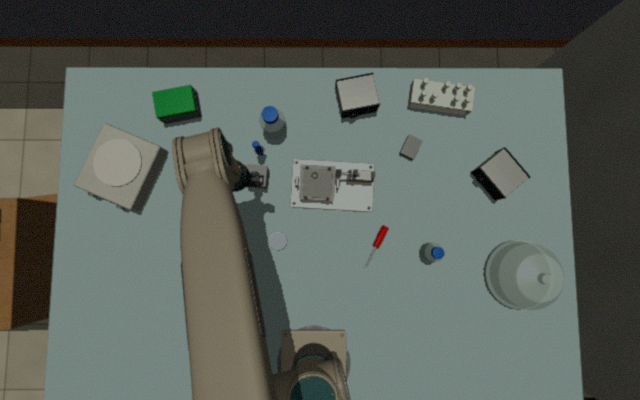

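```bash
python3 - <<'E'
import cv2
a=cv2.imread('pics/s11.png')[205:260,345:400]; cv2.imwrite('pics/s11z.png',cv2.resize(a,(770,595),interpolation=cv2.INTER_CUBIC)[:, :]) if 0 else cv2.imwrite('pics/s11z.png',cv2.resize(a,(594,594),interpolation=cv2.INTER_CUBIC))
E
```

```text
(no output)
```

View pics/s11z.png

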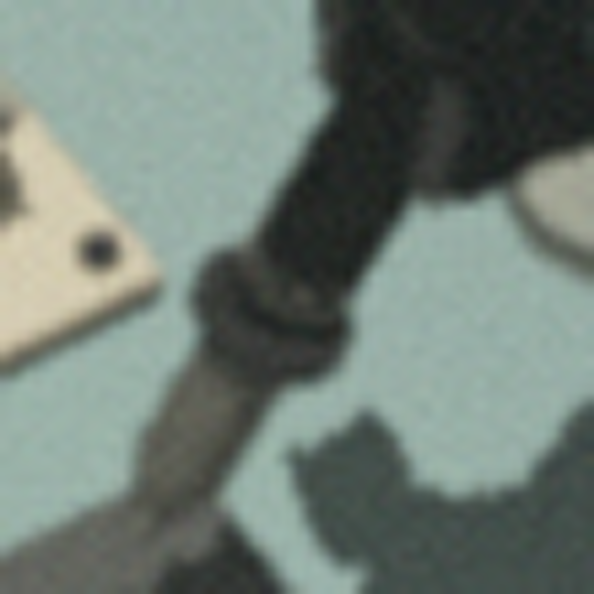

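```bash
cat >> h.py <<'E'
def plane_pt(c,uv,G,n):
    o,d=ray(c,uv); return o+d*((G-o)@n)/(d@n)
E
python3 - <<'E'
from h import *
s=env.sense();R=cv2.Rodrigues(s['eef_rot'])[0];G=s['ee_pos']+.054*R[:,1];n=R[:,2];print('G',G)
f=lambda u,v:plane_pt('scene',(345+u/10.8-.45,205+v/10.8-.45),G,n)
a,b,c,e=f(348,196),f(210,416),f(272,315),f(165,500)
d=(a-b)/np.linalg.norm(a-b); print(d,'tilt',np.degrees(np.arctan2(-d[0],d[2])),np.degrees(np.arctan2(d[1],d[2])))
print('collar',c,'end',e,'collar-end',np.linalg.norm(c-e),'G-collar along',(G-c)@d,'perp',np.linalg.norm((G-c)-((G-c)@d)*d), (G-c)-((G-c)@d)*d)
for th in(16,20,24):
    u=np.array([-np.sin(np.radians(th)),.053,np.cos(np.radians(th))]);u/=np.linalg.norm(u)
    print(th,((proj('scene',[G,G-.062*u,G-.115*u,G-.127*u])-[345,205]+.45)*10.8).round().tolist())
E
```

```text
G [0.54611392 0.18839652 0.23538787]
[-0.36124703  0.06777635  0.93000374] tilt 21.22796735911484 4.168204346715725
collar [0.57256081 0.18369957 0.17229471] end [0.58979916 0.18001087 0.11935236] collar-end 0.05580017639035371 G-collar along 0.0685490781614681 perp 0.0018083684118795943 [-1.68374028e-03  5.09448338e-05 -6.57738246e-04]
16 [[439.0, 57.0], [318.0, 286.0], [223.0, 463.0], [203.0, 501.0]]
20 [[439.0, 57.0], [301.0, 292.0], [193.0, 475.0], [170.0, 514.0]]
24 [[439.0, 57.0], [286.0, 297.0], [165.0, 484.0], [139.0, 525.0]]
```

Emit:
servo_tool --rows '[{"xyz": [-0.3, -3, 0.2], "turn": 0}, {"xyz": [-0.2, -3, 0], "turn": 0}, {"xyz": [-0.2, -3, 0], "turn": 0}, {"xyz": [-0.2, -3, 0], "turn": 0}, {"xyz": [-0.2, -3, 0], "turn": 0}, {"xyz": [-0.2, -3.1, 0], "turn": 0}, {"xyz": [0, 0, -0.6], "turn": 0}, {"xyz": [0, 0, 0], "turn": 0}, {"xyz": [0, 0, 0], "turn": 0}]'

```text
t: 14.05
ee_pos: [0.5337, 0.011, 0.2861]
eef_rot: [-1.622, 0.041, -0.038]
contact_force: [0.0, -0.4, -0.5]
gripper_width: 0.0208
```

```bash
python3 - <<'E'
from h import *
s=env.sense();print(s['contact_force'],s['ee_pos'],s['gripper_width']); print(cv2.Rodrigues(s['eef_rot'])[0].round(3))
a=snap('scene','s12')[150:230,270:370];b=snap('top','t12')
cv2.imwrite('pics/s12c.png',cv2.resize(a,(750,600),interpolation=cv2.INTER_CUBIC)[:,:,::-1])
for c in('scene','top'):
  for l in('tip','spot'): print(c,l,[(np.round(x['uv'],1).tolist(),round(x['p'],2)) for x in env.tip_of(l,c)[:4]])
E
```

```text
[ 0.03582269 -0.41292328 -0.52913659] [0.53374434 0.01101779 0.28606302] 0.020820241213976617
[[ 0.999 -0.003  0.05 ]
 [-0.05  -0.051  0.997]
 [-0.001 -0.999 -0.052]]
scene tip []
scene spot [([310.4, 205.7], 0.85)]
top tip []
top spot [([314.1, 174.5], 0.83)]
```

View pics/s12c.png

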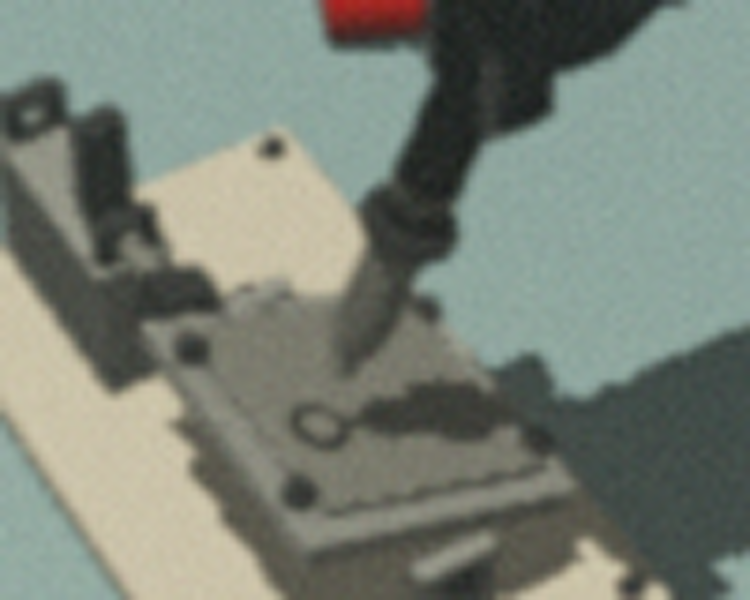

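View pics/t12.png

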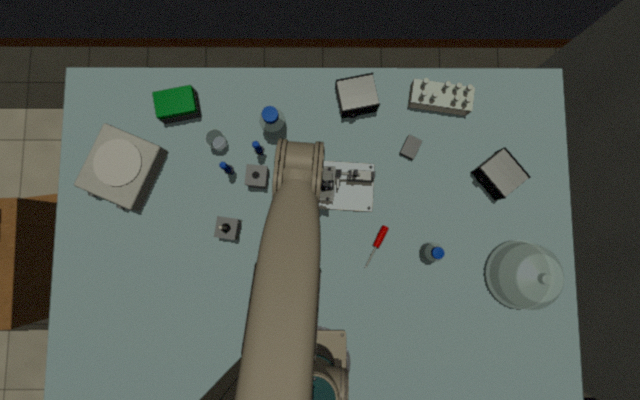

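```bash
python3 - <<'E'
import cv2
a=cv2.imread('pics/s12.png')[165:215,300:350]; cv2.imwrite('pics/s12z.png',cv2.resize(a,(600,600),interpolation=cv2.INTER_CUBIC))
E
```

```text
(no output)
```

View pics/s12z.png

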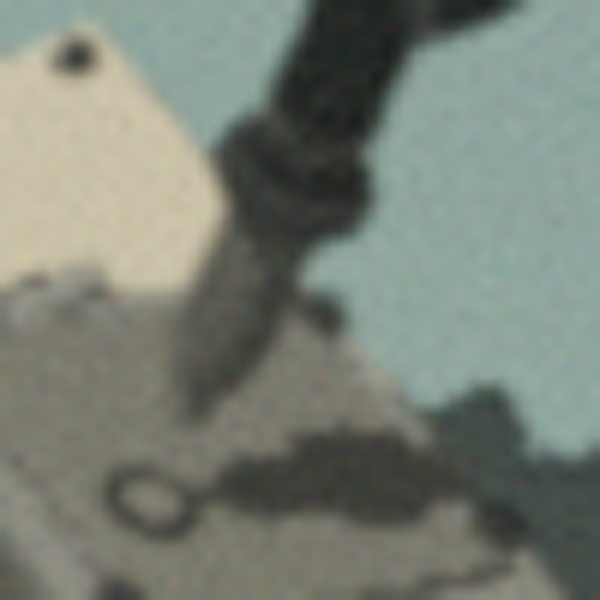

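```bash
cat > est.py <<'E'
from h import *
def est(grip,collar,nose,off,sc,spotpx=None,img='scene'):
    s=env.sense();R=cv2.Rodrigues(s['eef_rot'])[0];G=s['ee_pos']+.054*R[:,1];n=R[:,2]
    f=lambda p:plane_pt('scene',(off[0]+p[0]/sc-.45,off[1]+p[1]/sc-.45),G,n)
    a,c,b=f(grip),f(collar),f(nose); d=(a-b)/np.linalg.norm(a-b)
    N=np.array([-.343,.022,.939]);N/=np.linalg.norm(N)
    print('d',d.round(3),'err deg',np.degrees(np.arccos(d@N)),'tilt',np.degrees(np.arctan2(-d[0],d[2])))
    A=c+((G-c)@d)*d; print('G-collar',(G-c)@d,'off',(A-G).round(4))
    T=c-(.053+.012)*d; T2=A-.1335*d
    for t in(T,T2): print('tip',t.round(4),'px crop',((proj('scene',t)-off+.45)*sc).round())
    return T,d,N
E
python3 - <<'E'
from est import *
T,d,N=est((337,87),(295,180),(241,297),(300,165),12)
S=np.array([.5895,-.0025,.084])
sp=(300+152/12-.45,165+500/12-.45)
for z in(.082,.084,.086):print('spot by scene',atz('scene',sp,z))
print(S-T,(T-S)@N, proj('scene',S))
E
```

```text
d [-0.36   0.066  0.93 ] err deg 2.7773732063268244 tilt 21.16728928852162
G-collar 0.0711338540304439 off [-0.0002  0.     -0.0001]
tip [ 0.583  -0.0007  0.1061] px crop [[183. 424.]]
tip [ 0.582  -0.0006  0.1085] px crop [[188. 415.]]
spot by scene [ 0.58825613 -0.00468139  0.082     ]
spot by scene [ 0.58914767 -0.00329551  0.084     ]
spot by scene [ 0.5900392  -0.00190963  0.086     ]
[ 0.00654923 -0.00175784 -0.02209026] 0.02302949756041316 [[312.27793161 206.48835434]]
```

Emit:
servo_tool --rows '[{"xyz": [-0.1, -0.2, 0], "turn": 0}, {"xyz": [0.2, 0, -0.5], "turn": 0}, {"xyz": [0.2, 0, -0.5], "turn": 0}, {"xyz": [0.1, 0, -0.5], "turn": 0}, {"xyz": [0, 0, 0], "turn": 0}, {"xyz": [0, 0, 0], "turn": 0}]'

```text
t: 14.95
ee_pos: [0.5379, 0.0085, 0.2712]
eef_rot: [-1.622, 0.042, -0.039]
contact_force: [0.1, 0.6, -0.3]
gripper_width: 0.0211
```

```bash
python3 - <<'E'
from h import *
s=env.sense();print(s['contact_force'],s['ee_pos'])
a=snap('scene','s13')[165:215,290:340]
cv2.imwrite('pics/s13z.png',cv2.resize(a,(600,600),interpolation=cv2.INTER_CUBIC)[:,:,::-1])
E
```

```text
[ 0.09568445  0.59898413 -0.29243784] [0.5378777  0.00849141 0.27117401]
```

View pics/s13z.png

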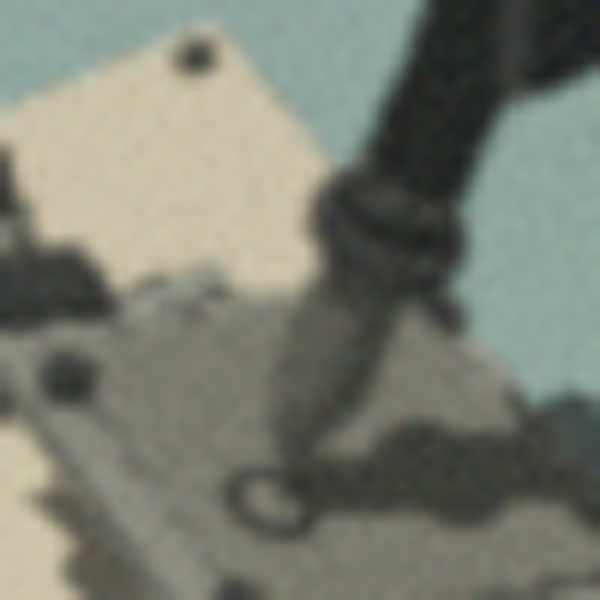

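Emit:
servo_tool --rows '[{"xyz": [0.1, 0, -0.3], "turn": 0}, {"xyz": [0.1, 0, -0.2], "turn": 0}, {"xyz": [0, 0, 0], "turn": 0}, {"xyz": [0, 0, 0], "turn": 0}]'

```text
t: 15.4
ee_pos: [0.5401, 0.0085, 0.2666]
eef_rot: [-1.622, 0.041, -0.04]
contact_force: [-0.3, 0.4, -0.5]
gripper_width: 0.0208
```

Emit:
servo_tool --rows '[{"xyz": [0, 0, -0.15], "turn": 0}, {"xyz": [0, 0, 0], "turn": 0}, {"xyz": [0, 0, 0], "turn": 0}]'

```text
t: 15.7
ee_pos: [0.54, 0.0085, 0.2651]
eef_rot: [-1.622, 0.041, -0.04]
contact_force: [-1.2, -0.5, -1.1]
gripper_width: 0.0209
```

Emit:
servo_tool --rows '[{"xyz": [0.1, 0, -0.15], "turn": 0}, {"xyz": [0, 0, 0], "turn": 0}, {"xyz": [0, 0, 0], "turn": 0}]'

```text
t: 16.0
ee_pos: [0.5412, 0.0085, 0.2638]
eef_rot: [-1.622, 0.041, -0.04]
contact_force: [0.2, 0.6, -1.0]
gripper_width: 0.0208
```

```bash
python3 - <<'E'
from h import *
F=[]
for i in range(5):
    a=env.camera('scene'); F.append(env.sense()['contact_force'])
print(np.mean(F,0),env.sense()['ee_pos'])
a=a[165:215,290:340]
cv2.imwrite('pics/s14z.png',cv2.resize(a,(600,600),interpolation=cv2.INTER_CUBIC)[:,:,::-1])
E
```

```text
[-0.04654468 -0.32622578 -0.90661494] [0.541121   0.00847908 0.26375977]
```

View pics/s14z.png

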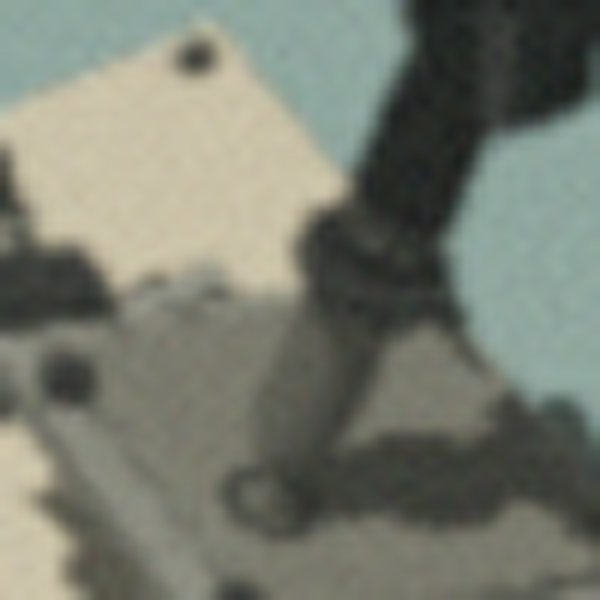

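Emit:
servo_tool --rows '[{"xyz": [0, 0, -0.2], "turn": 0}, {"xyz": [0, 0, 0], "turn": 0}]'

```text
t: 16.45
ee_pos: [0.5414, 0.0084, 0.2617]
eef_rot: [-1.623, 0.04, -0.04]
contact_force: [0.7, -0.0, 1.2]
gripper_width: 0.0206
```

```bash
cat > ff.py <<'E'
from h import *
F=[]
for i in range(6):
    a=env.camera('scene'); F.append(env.sense()['contact_force'])
s=env.sense();print(np.mean(F,0),np.std(F,0),s['ee_pos'],s['t'])
E
python3 ff.py
```

```text
[-0.11935561  0.1169749   0.80924772] [0.51004228 0.35387073 0.53714244] [0.5413034  0.00846323 0.26185208] 16.75
```

Emit:
servo_tool --rows '[{"xyz": [0.1, 0, -0.2], "turn": 0}, {"xyz": [0, 0, 0], "turn": 0}]'

```text
t: 16.95
ee_pos: [0.5424, 0.0084, 0.2596]
eef_rot: [-1.623, 0.04, -0.04]
contact_force: [0.4, -1.1, 1.0]
gripper_width: 0.021
```

```bash
python3 ff.py; python3 - <<'E'
from h import *
a=snap('scene','s15')[155:215,280:340]
cv2.imwrite('pics/s15z.png',cv2.resize(a,(600,600),interpolation=cv2.INTER_CUBIC)[:,:,::-1])
snap('top','t15')
for c in('scene','top'):
  for l in('tip','spot','bolt_fin'): print(c,l,[(np.round(x['uv'],1).tolist(),round(x['p'],2)) for x in env.tip_of(l,c)[:4]])
E
```

```text
[ 0.28166457 -0.56389365  1.23233757] [0.50269602 0.45622293 0.34324102] [0.54226705 0.00840214 0.25982581] 17.25
scene tip []
scene spot [([312.1, 205.3], 0.97)]
scene bolt_fin [([284.1, 163.5], 0.68)]
top tip []
top spot [([313.6, 174.2], 0.81), ([275.7, 128.1], 0.53), ([331.4, 188.3], 0.29)]
top bolt_fin [([354.8, 168.0], 0.48)]
```

View pics/s15z.png

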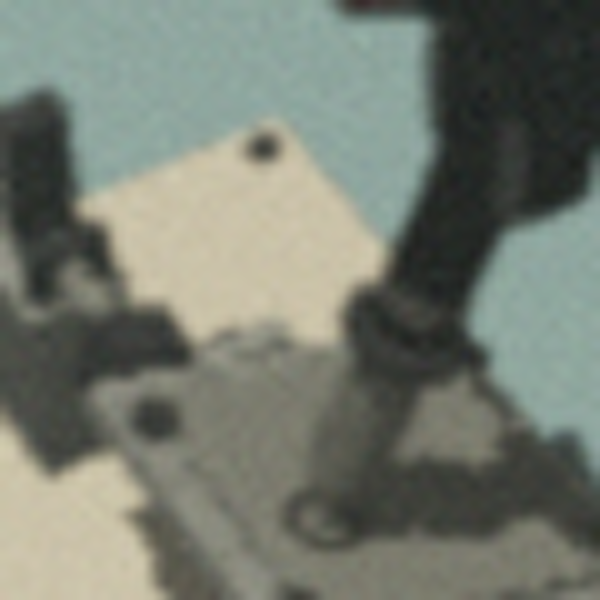

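Emit:
servo_tool --rows '[{"xyz": [0, 0, -0.1], "turn": 0}, {"xyz": [0, 0, 0], "turn": 0}, {"xyz": [0, 0, 0], "turn": 0}]'

```text
t: 17.95
ee_pos: [0.5421, 0.0085, 0.2587]
eef_rot: [-1.622, 0.041, -0.04]
contact_force: [1.2, -0.1, 2.2]
gripper_width: 0.0205
```

```bash
python3 ff.py; python3 - <<'E'
from est import *
T,d,N=est((446,253),(415,330),(362,440),(280,155),10)
T=T+.0035*d
print('tip now',T, 'px',(proj('scene',T)-[280,155]+.45)*10)
sp=(280+325/10-.45,155+521/10-.45); print('spot px',sp)
for z in(.082,.084,.086): 
  S=atz('scene',sp,z); e=T-S; print(S,'normal',e@N,'lat',np.linalg.norm(e-(e@N)*N),e-(e@N)*N)
S=atz('top',(313.6,174.2),.084);print(S)
S=atz('top',(200+458/4-.4,120+222/4-.4),.084);print(S)
s=env.sense(); G=s['ee_pos']+.054*cv2.Rodrigues(s['eef_rot'])[0][:,1]; print('kin tip',G-(.1335-.0035)*d)
a=snap('scene','s16'); b=snap('top','t16')
cv2.imwrite('pics/m16.png',cv2.resize(a,(640,400))[:,:,::-1])
E
```

```text
[ 0.81589846 -0.49207011  2.22514462] [0.58797505 0.55751983 0.47507609] [0.54211213 0.00852541 0.25869623] 18.25
d [-0.352  0.067  0.934] err deg 2.620692839301575 tilt 20.655288098187974
G-collar 0.06803502422740032 off [ 0.0004 -0.      0.0002]
tip [ 0.5892 -0.0031  0.0807] px crop [[327. 526.]]
tip [ 0.5894 -0.0032  0.0803] px crop [[326. 527.]]
tip now [ 0.58800808 -0.00290505  0.08398258] px [[331.45556323 515.6896345 ]]
spot px (312.05, 206.65)
[ 0.5893507  -0.00377369  0.082     ] normal 0.002341447501493195 lat 0.00100270941213916 [-0.00053945  0.00081712 -0.0002162 ]
[ 0.59023927 -0.00239027  0.084     ] normal 0.0007376721847634675 lat 0.0021677968773399408 [-0.00197815 -0.00053101 -0.00071014]
[ 0.59112783 -0.00100686  0.086     ] normal -0.0008661031319663237 lat 0.004081153399783162 [-0.00341685 -0.00187914 -0.00120409]
[5.92011443e-01 6.33725925e-05 8.40000000e-02]
[ 0.58917188 -0.00151499  0.084     ]
kin tip [ 0.58776681 -0.00292332  0.08339491]
```

View pics/m16.png

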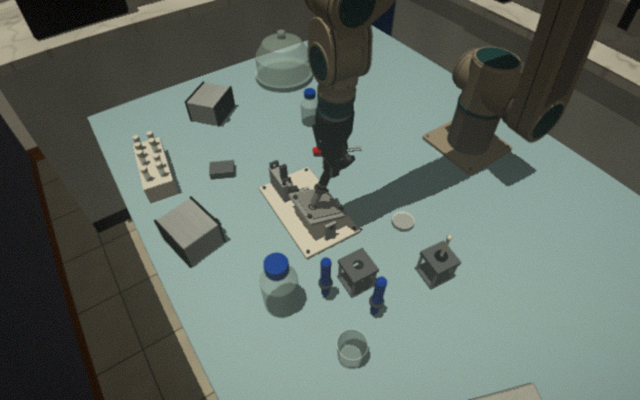

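```bash
python3 ff.py; python3 -c "
from station import env
env.sign_off()
s=env.sense();print(s['t'],s['contact_force'],s['gripper_width'],s['ee_pos'])"
```

```text
[ 0.64616128 -0.50321909  1.60807991] [0.22495408 0.34002254 0.38374636] [0.54209263 0.00849233 0.25865493] 18.65
the job is handed in; nothing more can be done
the job is handed in; nothing more can be done
```

The job is handed in at about 18.7 s. The bolt is home, and the probe is held in the gripper on the ring of the coupon; sign-off gives no verdict.

- **Bolt:** I pushed the fin along the jig's +y until the force rose from about 2 N to 9 N at a hard stop. The picture afterwards showed the fin against the front guide.
- **Probe:** I gripped the black-gripped probe in stand_a and left both blue look-alikes alone. The moves cannot tilt the tool, so I turned the probe about 21° in the jaws by levering its nose against the stand hole. I then lifted it clear and set it down on the ring.

Last checks:

| Check | Measured | Limit |
|---|---|---|
| Tip to ring centre | about 1 to 4 mm, depending on the height assumed for the ring | 7.5 mm |
| Angle to the coupon's normal | about 2.6° | 8° |
| Spring push | roughly 2.7 to 3.5 N, about 4 to 5 mm in | 0.8 to 8 N, 1.5 to 7 mm |

In the last overview picture, at reduced size, the bystanders looked unmoved and stand_a was clear of the probe.

What disagreed or was weak:

- **Tilted tool:** On the way to the probe the last joint reached its limit, which left the tool tilted about 3°. The angle above includes this, and I kept it because it leaned the same way as the coupon's normal.
- **Tip not detected:** The network never found the tip and the arm hid it from the top camera. The tip position comes from the scene camera alone together with the arm's own pose.
- **Spring depth:** It is inferred from noisy force readings, not seen directly. The upward force averaged 2.2 N, then 1.6 N just before hand-in, and my estimate of the probe's weight in those readings is rough.

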